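# Draw the airer rail out of the soak tray

## Robot

A 6-joint arm with a two-finger parallel gripper is mounted at the origin on the work surface. World frame = base frame: x ahead of the robot, y to its left, z up, the work surface at z = 0. Lengths are in m, angles in degrees, forces in N, time in s.
With the tool pointing down it reaches from about 0.4 to 0.825 m from the base axis. Payload 7 kg.
Tool frame: the origin (TCP) lies between the finger pads; the fingertips stand 22 mm ahead of it and the grasp point (between the pads) lies 3 mm ahead of it; z points along the fingers, y is the line along which they close (so a half turn about z gives the same grasp; the last joint's range is limited). The gripper opens to 88 mm and grips with 3 to 60 N. Pads are 19 mm wide; open, the fingers measure 130 mm over their backs; the gripper's body (78 mm by 193 mm) begins 47 mm behind the grasp point.
Start: joints at [81.538, 20.546, 0.682, 0, -70.136, -16.507], TCP at [0.285, 0.612, 0.249] pointing down, gripper open.
Joint ranges: [-176.03, 176.03], [-82.01, 121.73], [-58.28, 71.71], [-173.87, 95.51], [-174.79, -0.11], [-173.66, 173.66]. Speed limits (degrees/s): [136.94, 136.94, 172.46, 180, 180, 180].

## Interface

Orientations are given as [roll, pitch, yaw] about the fixed x, y, z axes, in that order (R = Rz(yaw) Ry(pitch) Rx(roll)).
In Python, from plant import ctrl gives the robot as it stands.
- The arm moves only by the tool apply_moves, never from a script. Its argument "targets" is a list of rows, each an object with "travel": the shift along the tool's x, y, z in mm, a list of three; "roll": the turn about the tool's z in degrees; "jaw": the finger opening in mm, from 0 to 87.6. In form: [{"travel": [tx, ty, tz], "roll": roll, "jaw": jaw}, ...]. A call has 1 to 10 rows; each row shifts and turns the commanded pose from where the row before left it, along the tool's axes as they then stand; what a row does not reach is not made up. A row lasts 1/10 s, in which the tool goes at most 50 mm and 8.59 degrees, less where a joint would pass 70% of its speed; a pose out of reach is approached as far as the arm can. A call with a gripper value outside its range is refused whole. The fingers move at their own pace and stop on an object; the grip force is fixed at half the most. Time passes only in rows, so rows that do not move let the fingers close. It gives the time, the measured TCP pose, the force, the opening and the grip force at its end, in the units of the state.
- ctrl.get_obs(): the state, without advancing time (a new reading comes with each control period).
- ctrl.snapshot(name): name is "scene" or "top"; returns the picture (480x640x3 uint8, red, green, blue); there is no depth.
- ctrl.calibration(name): a dict with "K" (3x3 intrinsics, pixels), "dist_coeffs" ([k1, k2, p1, p2, k3] as OpenCV has them; the pictures are not rectified), "extrinsics" (4x4, takes a point from camera to world coordinates). Camera axes: x right, y down, z forward; pixel columns grow to the right and rows downward; lengths in m; the calibration is good to about 2 mm. A picture is of the moment at which its call begins. calibration takes no time and is no camera call.
- ctrl.close_job(): hands the job in; it is judged then, once.
The state is a dict: "clock": time; "joint_pos": joint angles; "qvel": joint speeds; "tau": joint torques, N m; "tool_pos": TCP position; "orientation": TCP orientation; "force": force on the tool from outside, world axes, zero at the start; "moment": the same for the moment, N m; "opening": finger opening in m; "gripper_force": force on a finger pad.
Only numpy, scipy, OpenCV 4.12 (cv2) and the standard library are available. Lean on these libraries where they do the work, as an engineer would, in place of code of your own. Each camera call takes 0.05 s, during which the arm holds its last target. There are 200 camera calls.

## Task

The long wooden airer rail lies in the soak tray, too close to the tray's wall to get hold of: roll it along the tray floor away from that wall, at least about 2 cm, so that there is room for a finger behind it. Then grip it, tilt it and draw it end first up through the opening between the two fixed boards (it is longer than the opening), and finish while still holding it still in the gripper with the whole rail at least 3 cm above the boards and touching nothing else. Leave the small stain brush and the other things around where they are.

Things in the scene. Friction and masses are not known exactly. Their poses are not given: they have to be found in the camera images.
- rail: plain round wooden rail, 270 mm long, 22 mm across, 60 to 105 g. Origin: middle of its axis; own y along its length; z axis up at the start. It starts on the tray floor, parallel to the near or far long wall and 2 to 6 mm from it; its ends lie under the boards or just short of them. A fingertip pressed lightly on its top and dragged sideways rolls it half as far; let go at rest, it stays.
- rail_end_a (a point): centre of the rail's end face on its +y side, 135 mm from its origin
- rail_end_b (a point): centre of the rail's end face on its -y side, 135 mm from its origin
- tray: white soak tray, fixed, 200 mm (its x) by 440 mm (its y), yawed up to 0.2 rad. Origin: centre of its underside, on the table. Floor 8 mm above the table; inside 180 mm (x -90 to 90) by 420 mm (y -210 to 210); walls 10 mm thick, tops 78 mm above the table. Two wooden boards are fixed across its top.
- tray_opening (a point): centre of the opening between the two boards, at their top face, 88 mm above the table, over the tray's centre; axes as the tray's. Boards 10 mm thick (underside 78 mm above the table), covering y beyond +95 and beyond -95 mm to the tray's ends. The opening is 190 mm along the tray's y and 180 mm along x (to the walls), open from above.
- brush: grey stain brush, 150 mm long (y), 24 mm wide, 22 mm high, lying in the tray along the other long wall, across from the rail, its middle 73 to 77 mm from the tray's centre line; origin at its underside. Leave it (within 30 mm).
- soap: white soap bar, 55 x 40 x 22 mm, lying on top of the left (+y) board near that board's outer end; origin at its underside. Leave it.
- detergent: white detergent bottle, 84 mm across, 200 mm high, standing left of the tray; origin at its underside. Leave it.
- powder: grey can, 90 mm across, 120 mm high, standing left of the tray; origin at its underside. Leave it.
- pegtub: open blue tub, 130 x 100 x 70 mm, right of the tray; origin at its underside. Leave it.
- scoop: white measuring cup, 70 mm across, 70 mm high, right of the tray towards the robot; origin at its underside. Leave it.
- scrubber: long-handled brush lying on the table left of the tray, towards the robot. Leave it.
Not all that is in view belongs to the job. Of the things shaped like the brush, the grey one is meant.

How it is judged (in metres and radians):
On the way, in this order (a step that is already met when the one before it is completed fails the run):
1. the rail has been rolled (turned about its own length, staying on the tray floor) at least 17 mm clear of the long wall (x of rail in the frame of tray between -0.062 and 0.062 m and z of rail in the frame of tray below 0.026 m and angle between rail's own z axis and vertical above 0.6 rad), for 0.1 s.
2. the rail threads the opening: one end above the boards while the other is still below them (((height (world z) of rail_end_a above 0.098 m and height (world z) of rail_end_b below 0.075 m) or (height (world z) of rail_end_b above 0.098 m and height (world z) of rail_end_a below 0.075 m))), for 0.1 s.
At the end, for the whole second after the job is handed in: the rail is held still in the fingers (under 40 mm/s), both its end centres at least 30 mm above the boards' top (118 mm above the table), touching neither tray nor any other thing; brush, soap, bottle, can, tub, cup and long brush are within 30 mm of where they began (height (world z) of each of rail_end_a, rail_end_b above 0.118 m and contact force between the fingers and rail above 1 N and contact force between rail and tray below 0.1 N and linear speed of rail below 0.04 m/s and contact force between rail and soap below 0.1 N and contact force between rail and detergent below 0.1 N and contact force between rail and powder below 0.1 N and contact force between rail and pegtub below 0.1 N and contact force between rail and scoop below 0.1 N and contact force between rail and scrubber below 0.1 N and contact force between rail and brush below 0.1 N and distance of each of soap, detergent, powder, pegtub, scoop, scrubber, brush from where it was at the start of the episode below 0.03 m); the arm keeps its last pose, push and grip.
It fails at once if the stain brush or another bystander was shifted by more than 30 mm (distance of any of soap, detergent, powder, pegtub, scoop, scrubber, brush from where it was at the start of the episode above 0.03 m).
It also fails if it takes over 67 s, if anything falls off the work surface, if the arm or the gripper's body presses on something with over 40 N, if the wrist force passes 120 N, or if a joint passes its speed limit or range.

## Working session

There is one attempt and no reset: what is moved stays moved. The work goes in short steps, Python scripts to look and compute and a tool call to move; the robot and the scene stay as the last step left them, time stands still between calls to the robot, and variables do not carry over. Pictures are saved under pics/ and viewed, at most 10 in all, crops included, and the job is handed in when it is done.

Besides the shell and the picture viewer there is one more tool, called after "Call:" as name(argument=value, ...) on one line, values as JSON. apply_moves: Moves the arm, as the interface text tells. Its arguments: {"type":"object","properties":{"targets":{"type":"array","items":{"type":"object","properties":{"travel":{"type":"array","items":{"type":"number"}},"roll":{"type":"number"},"jaw":{"type":"number"}}}}},"required":["targets"]}

```bash
ls; mkdir -p pics
python3 - <<'E'
from plant import ctrl
import cv2
o=ctrl.get_obs();print(o)
for n in("scene","top"):
    c=ctrl.calibration(n);print(n,c)
    cv2.imwrite(f"pics/{n}0.png",ctrl.snapshot(n)[:,:,::-1])
E
```

```text
pics
{'clock': 0.0, 'joint_pos': array([ 8.15390230e+01,  2.05927594e+01,  6.34241798e-01, -2.00789242e-02,
       -7.01355652e+01, -1.65092162e+01]), 'qvel': array([-0.02719093,  0.0528965 , -0.13221854,  0.00215118,  0.03792711,
       -0.0362028 ]), 'tau': array([-3.92526545e-04, -5.82717705e+01,  2.93058264e+01,  6.99741304e+00,
        6.99909084e-03, -1.47222440e-04]), 'tool_pos': array([0.28475581, 0.61150302, 0.24761139]), 'orientation': array([ 1.79904432e+02, -8.64085627e-03, -2.49770242e+01]), 'force': array([0.69717394, 0.45244429, 0.57157802]), 'moment': array([ 0.0492433 , -0.03053833, -0.01845436]), 'gripper_force': 0.0, 'opening': 0.08754110158753002}
scene {'K': array([[468.48612622,   0.        , 322.73873858],
       [  0.        , 468.48612622, 239.4075729 ],
       [  0.        ,   0.        ,   1.        ]]), 'dist_coeffs': array([-0.04375917,  0.        ,  0.        ,  0.        ,  0.        ]), 'extrinsics': array([[-0.63247952,  0.55145541, -0.5439362 ,  1.11618535],
       [ 0.77450266,  0.45998104, -0.43423849,  0.49131286],
       [ 0.01073717, -0.69592699, -0.71803227,  0.85851803],
       [ 0.        ,  0.        ,  0.        ,  1.        ]])}
top {'K': array([[500.9159742 ,   0.        , 325.34482936],
       [  0.        , 500.9159742 , 237.98773841],
       [  0.        ,   0.        ,   1.        ]]), 'dist_coeffs': array([-0.14039143,  0.        ,  0.        ,  0.        ,  0.        ]), 'extrinsics': array([[ 0.02535878, -0.99763895,  0.06382361,  0.48443105],
       [-0.99961949, -0.02599873, -0.00921626,  0.01099399],
       [ 0.01085383, -0.06356561, -0.99791864,  1.35340034],
       [ 0.        ,  0.        ,  0.        ,  1.        ]])}
```

View pics/top0.png

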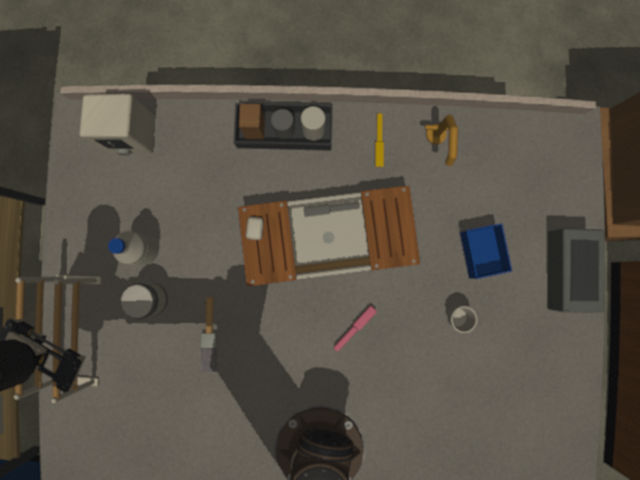

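View pics/scene0.png

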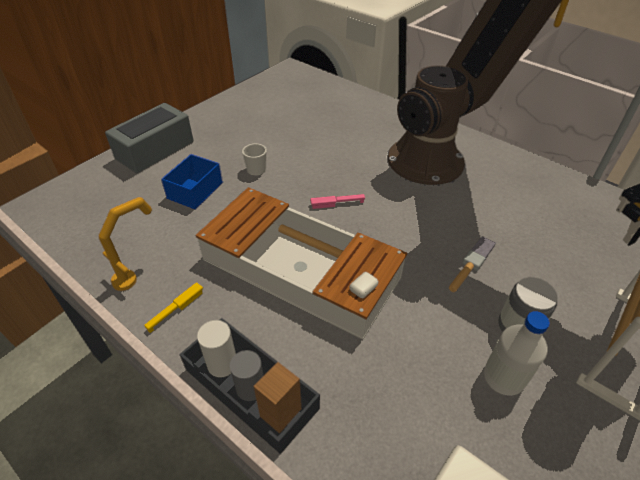

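Top view: the rail is the brown strip at about (332,266) along the near wall. Look-alikes are the board slats (270,240)/(390,225), the scrubber handle (208,310) and the rack bars at (60,330). The grey brush is at (330,208); the pink (356,327) and yellow (379,140) ones are decoys. I'll check this in a crop and measure.

```bash
cat > h.py <<'E'
import numpy as np, cv2
from plant import ctrl
def ray(n,uv):
    c=ctrl.calibration(n);p=cv2.undistortPoints(np.array(uv,float).reshape(-1,1,2),c["K"],c["dist_coeffs"])[:,0]
    T=c["extrinsics"];return T[:3,3],np.c_[p,np.ones(len(p))]@T[:3,:3].T
def plane(n,uv,z):
    o,d=ray(n,uv);return o+d*((z-o[2])/d[:,2])[:,None]
def proj(n,P):
    c=ctrl.calibration(n);M=np.linalg.inv(c["extrinsics"])
    return cv2.projectPoints(np.array(P,float).reshape(-1,3),cv2.Rodrigues(M[:3,:3])[0],M[:3,3],c["K"],c["dist_coeffs"])[0][:,0]
E
python3 - <<'E'
from h import *
im=cv2.imread("pics/top0.png")
cv2.imwrite("pics/crop0.png",cv2.resize(im[175:295,230:430],None,fx=4,fy=4,interpolation=cv2.INTER_CUBIC))
hsv=cv2.cvtColor(im,cv2.COLOR_BGR2HSV)
m=cv2.inRange(hsv,(3,90,50),(20,255,255));m[:175]=0;m[295:]=0;m[:,:230]=0;m[:,430:]=0
m=cv2.morphologyEx(m,cv2.MORPH_CLOSE,np.ones((5,5)))
for c in cv2.findContours(m,cv2.RETR_EXTERNAL,cv2.CHAIN_APPROX_NONE)[0]:
    if cv2.contourArea(c)>80:
        r=cv2.minAreaRect(c);b=cv2.boxPoints(r);w=plane("top",b,.088);print(r,b.round(1).tolist(),'\n',w.round(4).tolist())
E
```

```text
((327.7232360839844, 234.99697875976562), (81.22098541259766, 175.25259399414062), 82.50414276123047) [[235.5, 206.1999969482422], [409.29998779296875, 183.3000030517578], [419.8999938964844, 263.79998779296875], [246.10000610351562, 286.70001220703125]] 
 [[0.6407, 0.2303, 0.088], [0.7117, -0.2127, 0.088], [0.5058, -0.2427, 0.088], [0.437, 0.196, 0.088]]
```

View pics/crop0.png

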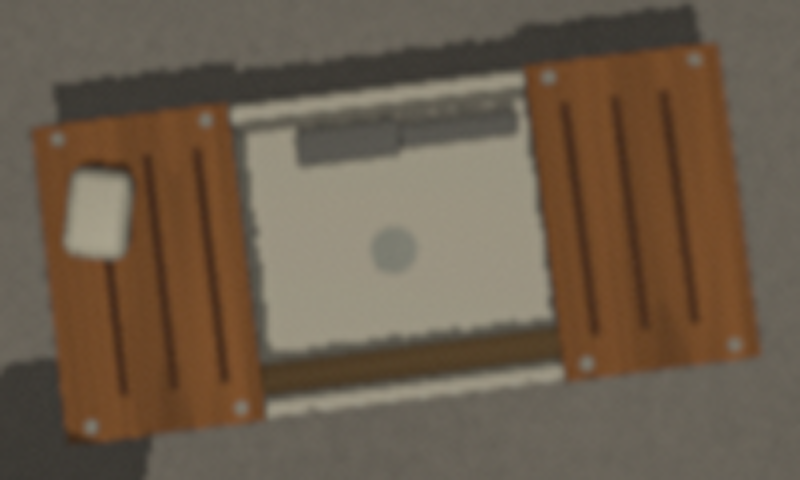

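The crop confirms it: rail is the brown strip from (265,380) to (560,345) by the near wall, grey brush by the far wall (300–515,140). I'll work out the poses from the board corners.

Run:
```python
from h import *
f=lambda a:np.array(a,float)/4+[230,175]-.375
C=f([(35,128),(228,104),(262,418),(70,437),(527,66),(717,44),(757,355),(565,380)])
w=plane("top",C,.088)[:,:2]
# tray frame y: left +, x: far +
t=np.array([(100,220),(100,95),(-100,95),(-100,220),(100,-95),(100,-220),(-100,-220),(-100,-95)])/1e3
M,_=cv2.estimateAffinePartial2D(t,w,method=cv2.LMEDS)
c=w.mean(0);tc=t-t.mean(0);H=(w-c).T@tc;yaw=np.arctan2(H[1,0]-H[0,1],H[0,0]+H[1,1])
R=np.array([[np.cos(yaw),-np.sin(yaw)],[np.sin(yaw),np.cos(yaw)]]);c=c-R@t.mean(0)
print("centre",c,"yaw",np.degrees(yaw),"resid mm",((w-c)@R-t).round(4).tolist())
L=lambda uv,z:((plane("top",f(uv),z)[:,:2]-c)@R).round(4).tolist()
print("rail up/low edges",L([(275,366),(550,329),(275,392),(550,361)],.019))
print("brush",L([(297,125),(515,108),(302,166),(515,132)],.03))
print("rail ends proj scene", proj("scene",[[*(c+R@[-.073,y]),.019] for y in(.09,0,-.09)]))
np.savez("tray.npz",c=c,R=R,yaw=yaw)
```

```text
Traceback (most recent call last):
cv2.error: OpenCV(4.12.0) /io/opencv/modules/calib3d/src/ptsetreg.cpp:1108: error: (-215:Assertion failed) count >= 0 && to.checkVector(2) == count in function 'estimateAffinePartial2D'
```

Run:
```python
from h import *
f=lambda a:np.array(a,float)/4+[230,175]-.375
C=f([(35,128),(228,104),(262,418),(70,437),(527,66),(717,44),(757,355),(565,380)])
w=plane("top",C,.088)[:,:2]
t=np.array([(100,220),(100,95),(-100,95),(-100,220),(100,-95),(100,-220),(-100,-220),(-100,-95)])/1e3
c=w.mean(0);tc=t-t.mean(0);H=(w-c).T@tc;yaw=np.arctan2(H[1,0]-H[0,1],H[0,0]+H[1,1])
R=np.array([[np.cos(yaw),-np.sin(yaw)],[np.sin(yaw),np.cos(yaw)]]);c=c-R@t.mean(0)
print("centre",c,"yaw",np.degrees(yaw),"resid mm",((w-c)@R-t).round(4).tolist())
L=lambda uv,z:((plane("top",f(uv),z)[:,:2]-c)@R).round(4).tolist()
print("rail up/low edges",L([(275,366),(550,329),(275,392),(550,361)],.019))
print("brush",L([(297,125),(515,108),(302,166),(515,132)],.03))
print("rail ends proj scene", proj("scene",[[*(c+R@[-.073,y]),.019] for y in(.09,0,-.09)]))
np.savez("tray.npz",c=c,R=R,yaw=yaw)
```

```text
centre [ 0.57373132 -0.00866445] yaw 8.38437108827199 resid mm [[-0.001, -0.0005], [-0.0007, 0.0005], [-0.0011, 0.0023], [0.0014, -0.0009], [0.0009, -0.0017], [0.0009, -0.0001], [0.0002, 0.0009], [-0.0005, -0.0005]]
rail up/low edges [[-0.0687, 0.0881], [-0.0664, -0.0968], [-0.0859, 0.0902], [-0.0875, -0.0941]]
brush [[0.0883, 0.0544], [0.0823, -0.0911], [0.0607, 0.0543], [0.0663, -0.0891]]
rail ends proj scene [[348.30628146 257.73894547]
 [316.38252461 243.61253371]
 [286.15511196 230.23361708]]
```

Call:
apply_moves(targets=[{"travel": [0,0,-5],"roll": 8.1,"jaw": 0},{"travel": [0,0,-5],"roll": 8.1,"jaw": 0},{"travel": [0,0,-5],"roll": 8.1,"jaw": 0},{"travel": [0,0,-5],"roll": 8.1,"jaw": 0},{"travel": [0,0,-5],"roll": 8.1,"jaw": 0},{"travel": [0,0,-5],"roll": 8.1,"jaw": 0},{"travel": [0,0,0],"roll": 8,"jaw": 0},{"travel": [45,-9,0],"roll": 0,"jaw": 0},{"travel": [45,-9,0],"roll": 0,"jaw": 0},{"travel": [45,-9,0],"roll": 0,"jaw": 0}])

```text
clock: 1.1
tool_pos: [0.3315, 0.4807, 0.2777]
orientation: [180.0, -0.1, -81.5]
force: [0.9, -0.6, 0.2]
opening: 0.0132
gripper_force: 0.0
```

Call:
apply_moves(targets=[{"travel": [45,-9,0],"roll": 0,"jaw": 0},{"travel": [45,-9,0],"roll": 0,"jaw": 0},{"travel": [45,-9,0],"roll": 0,"jaw": 0},{"travel": [45,-9,0],"roll": 0,"jaw": 0},{"travel": [45,-9,0],"roll": 0,"jaw": 0},{"travel": [45,-9,0],"roll": 0,"jaw": 0},{"travel": [45,-9,0],"roll": 0,"jaw": 0},{"travel": [45,-9,0],"roll": 0,"jaw": 0},{"travel": [45,-9,0],"roll": 0,"jaw": 0},{"travel": [45,-9,0],"roll": 0,"jaw": 0}])

```text
clock: 2.1
tool_pos: [0.4865, 0.0485, 0.2786]
orientation: [-180.0, 0.0, -81.6]
force: [1.1, 0.1, 0.8]
opening: 0.0008
gripper_force: 0.0
```

```bash
cat >> h.py <<'E'
def tp():
    d=np.load("tray.npz");o=ctrl.get_obs();p=o["tool_pos"]
    q=d["R"].T@(p[:2]-d["c"]);return np.r_[q,p[2]]*1000,o
def to(x,y,z):  # tray-frame TCP target mm -> tool travel (tool x=-tray y, tool y=-tray x, z down)
    q,o=tp();print("tray TCP",q.round(1),"travel",[round(v,1) for v in(q[1]-y,q[0]-x,q[2]-z)],"F",o["force"].round(1),o["clock"])
E
python3 -c "
from h import *
to(-66,0,70)"
```

```text
tray TCP [-78.   69.3 278.6] travel [np.float64(69.3), np.float64(-12.0), np.float64(208.6)] F [1.1 0.1 0.8] 2.1
```

Call:
apply_moves(targets=[{"travel": [35,-6,0],"roll": 0,"jaw": 0},{"travel": [33,-6,0],"roll": 0,"jaw": 0},{"travel": [0,0,45],"roll": 0,"jaw": 0},{"travel": [0,0,45],"roll": 0,"jaw": 0},{"travel": [0,0,45],"roll": 0,"jaw": 0},{"travel": [0,0,30],"roll": 0,"jaw": 0},{"travel": [0,0,0],"roll": 0,"jaw": 0},{"travel": [0,0,0],"roll": 0,"jaw": 0}])

```text
clock: 2.9
tool_pos: [0.5085, -0.0152, 0.114]
orientation: [179.9, -0.0, -81.5]
force: [0.8, 1.1, 1.5]
opening: 0.0004
gripper_force: 0.0
```

Run:
```python
from h import *
to(-66,0,53)
cv2.imwrite("pics/s1.png",cv2.resize(ctrl.snapshot("scene")[150:350,180:430,::-1],None,fx=3,fy=3))
```

```text
tray TCP [-65.5   3.  114. ] travel [np.float64(3.0), np.float64(0.5), np.float64(61.0)] F [0.8 1.1 1.5] 2.9
```

View pics/s1.png

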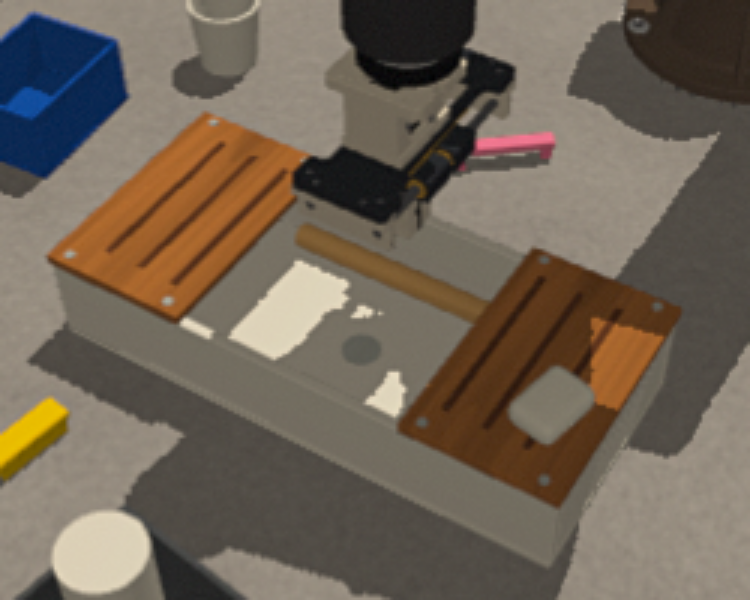

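The crop shows the closed gripper over the tray. The rail lies by the near wall, and its −y end is visible at (300,238), so the end is at tray y ≈ −108 and the rail's middle at y ≈ +27. I'll press there.

Call:
apply_moves(targets=[{"travel": [-24,1,20],"roll": 0,"jaw": 0},{"travel": [0,0,20],"roll": 0,"jaw": 0},{"travel": [0,0,14],"roll": 0,"jaw": 0},{"travel": [0,0,5],"roll": 0,"jaw": 0},{"travel": [0,0,2],"roll": 0,"jaw": 0},{"travel": [0,0,1],"roll": 0,"jaw": 0},{"travel": [0,0,0],"roll": 0,"jaw": 0},{"travel": [0,0,0],"roll": 0,"jaw": 0}])

```text
clock: 3.75
tool_pos: [0.5043, 0.0085, 0.0523]
orientation: [-179.9, 0.0, -81.6]
force: [0.7, -0.3, -0.1]
opening: 0.0005
gripper_force: 0.0
```

Run:
```python
from h import *
to(-66,27,51)
```

```text
tray TCP [-66.2  27.1  52.3] travel [np.float64(0.1), np.float64(-0.2), np.float64(1.3)] F [ 0.7 -0.3 -0.1] 3.75
```

Call:
apply_moves(targets=[{"travel": [0,0,1],"roll": 0,"jaw": 0},{"travel": [0,0,0.5],"roll": 0,"jaw": 0},{"travel": [0,0,0],"roll": 0,"jaw": 0},{"travel": [0,0,0],"roll": 0,"jaw": 0}])

```text
clock: 4.15
tool_pos: [0.5048, 0.0086, 0.0511]
orientation: [-179.9, 0.0, -81.5]
force: [0.7, -0.8, 7.8]
opening: 0.0005
gripper_force: 3.5
```

Call:
apply_moves(targets=[{"travel": [0,-2,0],"roll": 0,"jaw": 0},{"travel": [0,-3,0],"roll": 0,"jaw": 0},{"travel": [0,-4,0],"roll": 0,"jaw": 0},{"travel": [0,-4,0],"roll": 0,"jaw": 0},{"travel": [0,-4,0],"roll": 0,"jaw": 0},{"travel": [0,-3,0],"roll": 0,"jaw": 0},{"travel": [0,-2,0],"roll": 0,"jaw": 0},{"travel": [0,0,0],"roll": 0,"jaw": 0},{"travel": [0,0,0],"roll": 0,"jaw": 0}])

```text
clock: 5.05
tool_pos: [0.5253, 0.0116, 0.0499]
orientation: [180.0, -0.0, -81.6]
force: [-0.8, 1.4, 0.4]
opening: 0.0006
gripper_force: 0.3
```

Run:
```python
from h import *
to(-66,27,51)
cv2.imwrite("pics/s2.png",np.vstack([cv2.resize(ctrl.snapshot("scene")[190:310,190:390,::-1],None,fx=3,fy=3)[:240],cv2.resize(ctrl.snapshot("top")[175:295,230:430,::-1],None,fx=3,fy=3)]))
```

```text
tray TCP [-44.9  27.1  49.9] travel [np.float64(0.1), np.float64(21.1), np.float64(-1.1)] F [-0.8  1.4  0.4] 5.05
```

View pics/s2.png

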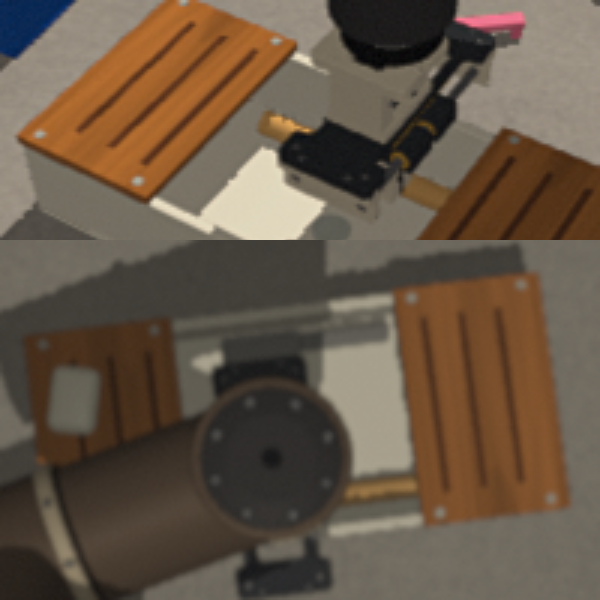

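The bottom view shows the rail at about (380,490), off the near wall. The finger has slipped past it, since the force is down to 0.4 N.

Run:
```python
from h import *
d=np.load("tray.npz")
f=lambda a:(np.array(a,float)-[0,240])/3+[230,175]-.33
print(((plane("top",f([(350,484),(350,504),(412,479),(412,497)]),.019)[:,:2]-d["c"])@d["R"]).round(4).tolist())
```

```text
[[-0.0573, -0.0419], [-0.075, -0.0397], [-0.0596, -0.0973], [-0.0755, -0.0953]]
```

Call:
apply_moves(targets=[{"travel": [0,0,-8],"roll": 0,"jaw": 0},{"travel": [0,10,0],"roll": 0,"jaw": 0},{"travel": [0,11,0],"roll": 0,"jaw": 0},{"travel": [0,0,4],"roll": 0,"jaw": 0},{"travel": [0,0,3],"roll": 0,"jaw": 0},{"travel": [0,0,1],"roll": 0,"jaw": 0},{"travel": [0,0,0],"roll": 0,"jaw": 0},{"travel": [0,0,0],"roll": 0,"jaw": 0}])

```text
clock: 5.95
tool_pos: [0.5076, 0.0091, 0.052]
orientation: [-179.7, -0.0, -81.5]
force: [-0.4, -1.6, 17.0]
opening: 0.0003
gripper_force: 8.6
```

Call:
apply_moves(targets=[{"travel": [0,-2,0],"roll": 0,"jaw": 0},{"travel": [0,-4,0],"roll": 0,"jaw": 0},{"travel": [0,-5,0],"roll": 0,"jaw": 0},{"travel": [0,-5,0],"roll": 0,"jaw": 0},{"travel": [0,-5,0],"roll": 0,"jaw": 0},{"travel": [0,-5,0],"roll": 0,"jaw": 0},{"travel": [0,-4,0],"roll": 0,"jaw": 0},{"travel": [0,-2,0],"roll": 0,"jaw": 0},{"travel": [0,0,0],"roll": 0,"jaw": 0}])

```text
clock: 6.85
tool_pos: [0.5386, 0.0138, 0.051]
orientation: [-179.8, -0.0, -81.5]
force: [1.7, 0.1, 8.9]
opening: 0.0004
gripper_force: 4.3
```

Run:
```python
from h import *
to(-66,27,51)
cv2.imwrite("pics/s3.png",cv2.resize(ctrl.snapshot("top")[175:295,230:430,::-1],None,fx=4,fy=4,interpolation=cv2.INTER_CUBIC))
```

```text
tray TCP [-31.5  27.3  51. ] travel [np.float64(0.3), np.float64(34.5), np.float64(-0.0)] F [1.7 0.1 8.9] 6.85
```

View pics/s3.png

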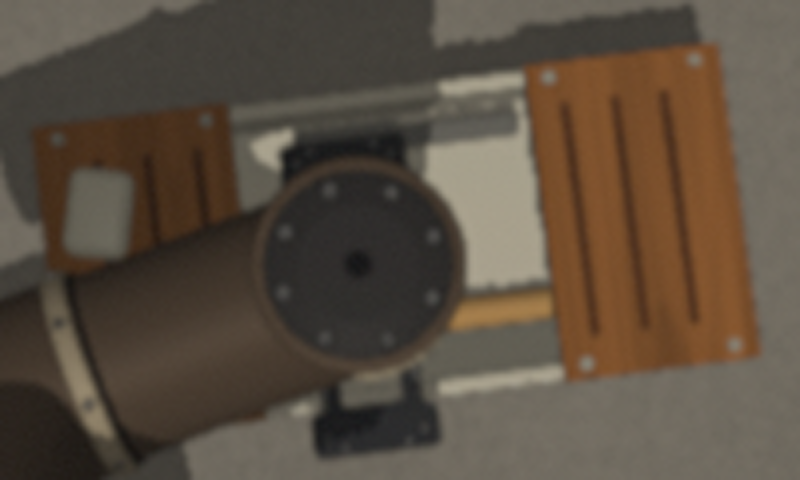

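The rail is now at crop (500,310), so tray x ≈ −0.050. Step 1 is met; one more stroke gives room for the fingers.

Call:
apply_moves(targets=[{"travel": [0,0,-8],"roll": 0,"jaw": 0},{"travel": [0,14,0],"roll": 0,"jaw": 0},{"travel": [0,14,0],"roll": 0,"jaw": 0},{"travel": [0,0,4],"roll": 0,"jaw": 0},{"travel": [0,0,3],"roll": 0,"jaw": 0},{"travel": [0,0,1],"roll": 0,"jaw": 0},{"travel": [0,0,0],"roll": 0,"jaw": 0},{"travel": [0,-2,0],"roll": 0,"jaw": 0},{"travel": [0,-4,0],"roll": 0,"jaw": 0},{"travel": [0,-5,0],"roll": 0,"jaw": 0}])

```text
clock: 7.9
tool_pos: [0.522, 0.0113, 0.0514]
orientation: [-179.8, -0.0, -81.5]
force: [-1.2, -0.3, 16.3]
opening: 0.0004
gripper_force: 8.8
```

Call:
apply_moves(targets=[{"travel": [0,-5,0],"roll": 0,"jaw": 0},{"travel": [0,-5,0],"roll": 0,"jaw": 0},{"travel": [0,-5,0],"roll": 0,"jaw": 0},{"travel": [0,-5,0],"roll": 0,"jaw": 0},{"travel": [0,-4,0],"roll": 0,"jaw": 0},{"travel": [0,-3,0],"roll": 0,"jaw": 0},{"travel": [0,-2,0],"roll": 0,"jaw": 0},{"travel": [0,0,0],"roll": 0,"jaw": 0},{"travel": [0,0,0],"roll": 0,"jaw": 0}])

```text
clock: 8.8
tool_pos: [0.5512, 0.0157, 0.0516]
orientation: [-179.8, -0.0, -81.5]
force: [-0.6, 1.1, 12.9]
opening: 0.0005
gripper_force: 6.2
```

Call:
apply_moves(targets=[{"travel": [0,0,-20],"roll": 0,"jaw": 0},{"travel": [0,0,-40],"roll": 0,"jaw": 36},{"travel": [0,0,-40],"roll": 0,"jaw": 36},{"travel": [0,0,-20],"roll": 0,"jaw": 36},{"travel": [0,0,0],"roll": 0,"jaw": 36}])

```text
clock: 9.3
tool_pos: [0.5508, 0.0156, 0.1734]
orientation: [-179.7, 0.0, -81.5]
force: [0.5, -0.1, -0.6]
opening: 0.027
gripper_force: 0.0
```

Run:
```python
from h import *
to(-30,-50,37)
a=cv2.resize(ctrl.snapshot("scene")[185:305,190:390,::-1],None,fx=3,fy=3)
b=cv2.resize(ctrl.snapshot("top")[195:275,230:430,::-1],None,fx=3,fy=3)
cv2.imwrite("pics/s4.png",np.vstack([a,b]))
```

```text
tray TCP [-19.1  27.4 173.4] travel [np.float64(77.4), np.float64(10.9), np.float64(136.4)] F [ 0.5 -0.1 -0.6] 9.3
```

View pics/s4.png

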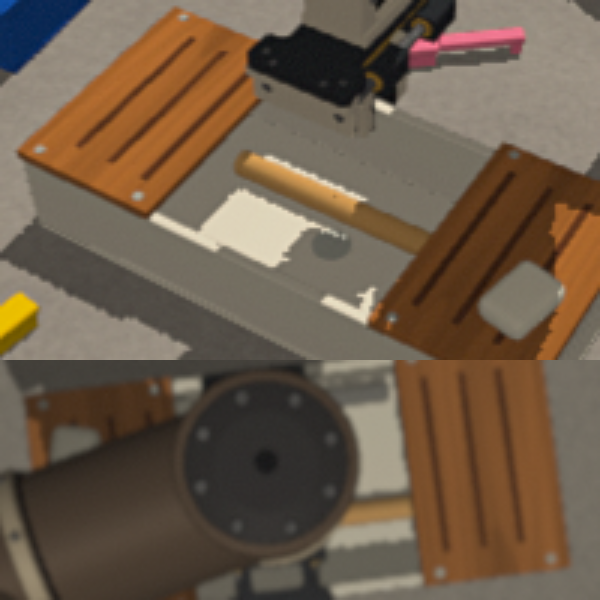

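The scene crop shows the rail well clear of the wall, with its −y end at (245,165). In the top crop it's at (380,512).

Run:
```python
from h import *
d=np.load("tray.npz")
L=lambda n,uv,z:((plane(n,uv,z)[:,:2]-d["c"])@d["R"]).round(4).tolist()
f=lambda a:(np.array(a,float)-[0,360])/3+[230,195]-.33
print("edges",L("top",f([(350,505),(350,525),(408,498),(408,519)]),.019))
g=lambda a:np.array(a,float)/3+[190,185]-.33
print("end, side pts top/bot edges",L("scene",g([(244,164),(250,153),(355,200),(340,214)]),.019))
```

```text
edges [[-0.0229, -0.0462], [-0.0406, -0.044], [-0.0229, -0.0983], [-0.0415, -0.096]]
end, side pts top/bot edges [[-0.0265, -0.1042], [-0.0397, -0.1073], [-0.0402, -0.0039], [-0.021, -0.006]]
```

Call:
apply_moves(targets=[{"travel": [38,6,0],"roll": 0,"jaw": 38},{"travel": [38,6,0],"roll": 0,"jaw": 38},{"travel": [0,0,40],"roll": 0,"jaw": 38},{"travel": [0,0,40],"roll": 0,"jaw": 38},{"travel": [0,0,30],"roll": 0,"jaw": 38},{"travel": [0,0,10],"roll": 0,"jaw": 38},{"travel": [0,0,0],"roll": 0,"jaw": 38},{"travel": [0,0,0],"roll": 0,"jaw": 38}])

```text
clock: 10.2
tool_pos: [0.5483, -0.0618, 0.0506]
orientation: [-180.0, -0.0, -81.5]
force: [-0.1, 0.1, 0.4]
opening: 0.038
gripper_force: 0.0
```

Run:
```python
from h import *
to(-31,-50,36)
```

```text
tray TCP [-32.9 -48.8  50.6] travel [np.float64(1.2), np.float64(-1.9), np.float64(14.6)] F [-0.1  0.1  0.4] 10.2
```

Call:
apply_moves(targets=[{"travel": [1,-1.5,6],"roll": 0,"jaw": 38},{"travel": [0,0,5],"roll": 0,"jaw": 38},{"travel": [0,0,3],"roll": 0,"jaw": 38},{"travel": [0,0,0],"roll": 0,"jaw": 38},{"travel": [0,0,0],"roll": 0,"jaw": 38}])

```text
clock: 10.7
tool_pos: [0.5492, -0.0627, 0.0362]
orientation: [-180.0, -0.0, -81.6]
force: [0.0, 0.1, 1.4]
opening: 0.0379
gripper_force: 0.0
```

Call:
apply_moves(targets=[{"travel": [0,0,0],"roll": 0,"jaw": 30},{"travel": [0,0,0],"roll": 0,"jaw": 24},{"travel": [0,0,0],"roll": 0,"jaw": 10},{"travel": [0,0,0],"roll": 0,"jaw": 5},{"travel": [0,0,0],"roll": 0,"jaw": 5},{"travel": [0,0,0],"roll": 0,"jaw": 5}])

```text
clock: 11.3
tool_pos: [0.5493, -0.0626, 0.0362]
orientation: [-180.0, -0.0, -81.6]
force: [-0.3, 0.5, 0.9]
opening: 0.0212
gripper_force: 30.0
```

Call:
apply_moves(targets=[{"travel": [0,0,-5],"roll": 0,"jaw": 5},{"travel": [-5,0,-3],"roll": 0,"jaw": 5},{"travel": [-7,0,0],"roll": 0,"jaw": 5},{"travel": [-7,0,0],"roll": 0,"jaw": 5},{"travel": [-5,0,0],"roll": 0,"jaw": 5},{"travel": [-3,0,0],"roll": 0,"jaw": 5},{"travel": [0,0,-10],"roll": 0,"jaw": 5},{"travel": [0,0,-10],"roll": 0,"jaw": 5},{"travel": [0,0,0],"roll": 0,"jaw": 5},{"travel": [0,0,0],"roll": 0,"jaw": 5}])

```text
clock: 12.3
tool_pos: [0.5456, -0.036, 0.0647]
orientation: [-179.9, 0.0, -81.6]
force: [-0.9, -0.1, -1.4]
opening: 0.0217
gripper_force: 30.0
```

Run:
```python
from h import *
to(-31,-25,90)
a=cv2.resize(ctrl.snapshot("scene")[170:310,190:390,::-1],None,fx=4,fy=4)
cv2.imwrite("pics/s5.png",a)
```

```text
tray TCP [-31.8 -23.   64.7] travel [np.float64(2.0), np.float64(-0.8), np.float64(-25.3)] F [-0.9 -0.1 -1.4] 12.3
```

View pics/s5.png

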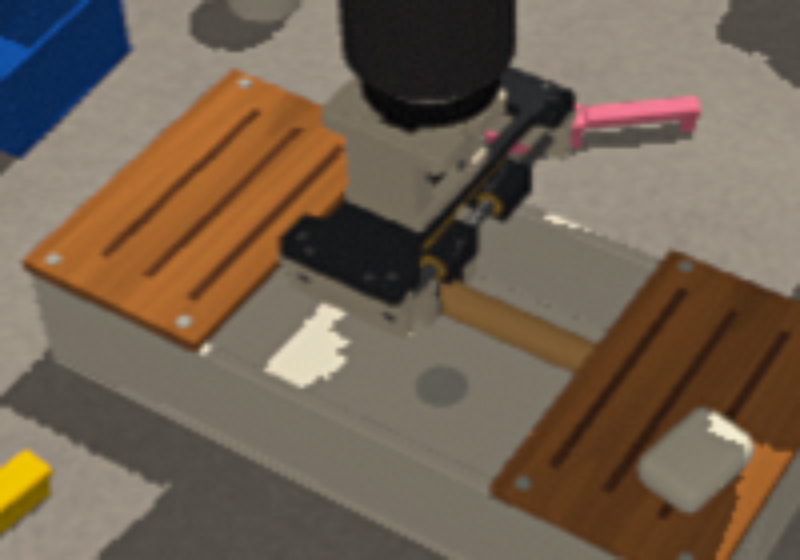

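Rail is held level, its −y end hidden behind the gripper but calculated to be clear of the −y board. Now I lift, so the +y board tilts it.

Call:
apply_moves(targets=[{"travel": [0,0,-6],"roll": 0,"jaw": 5},{"travel": [0,0,-6],"roll": 0,"jaw": 5},{"travel": [0,0,-6],"roll": 0,"jaw": 5},{"travel": [0,0,-6],"roll": 0,"jaw": 5},{"travel": [0,0,-6],"roll": 0,"jaw": 5},{"travel": [0,0,-6],"roll": 0,"jaw": 5},{"travel": [0,0,-6],"roll": 0,"jaw": 5},{"travel": [0,0,0],"roll": 0,"jaw": 5}])

```text
clock: 13.15
tool_pos: [0.5455, -0.0359, 0.1069]
orientation: [-179.9, 0.0, -81.6]
force: [0.1, -0.6, -1.6]
opening: 0.0213
gripper_force: 30.0
```

Call:
apply_moves(targets=[{"travel": [0,0,-6],"roll": 0,"jaw": 5},{"travel": [0,0,-6],"roll": 0,"jaw": 5},{"travel": [0,0,-6],"roll": 0,"jaw": 5},{"travel": [0,0,-6],"roll": 0,"jaw": 5},{"travel": [0,0,-6],"roll": 0,"jaw": 5},{"travel": [0,0,0],"roll": 0,"jaw": 5},{"travel": [0,0,0],"roll": 0,"jaw": 5}])

```text
clock: 13.85
tool_pos: [0.5454, -0.0361, 0.1363]
orientation: [-180.0, -0.0, -81.6]
force: [-0.6, -1.5, -0.9]
opening: 0.0213
gripper_force: 30.0
```

Run:
```python
from h import *
to(-31,-25,90)
a=cv2.resize(ctrl.snapshot("scene")[150:310,190:390,::-1],None,fx=3,fy=3)
cv2.imwrite("pics/s6.png",a)
```

```text
tray TCP [-32.  -23.  136.3] travel [np.float64(2.0), np.float64(-1.0), np.float64(46.3)] F [-0.6 -1.5 -0.9] 13.85
```

View pics/s6.png

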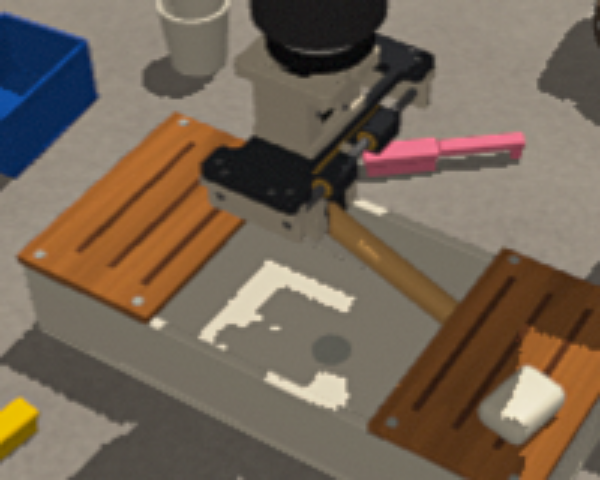

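The crop shows the rail tilted, running from the pads (330,205) down under the +y board at (455,312). I'll measure its slope in its vertical plane.

```bash
cat >> h.py <<'E'
def vert(uv,x=-.031): # scene pixels -> (tray y, z) on vertical plane tray x
    d=np.load("tray.npz");o,r=ray("scene",uv);R=d["R"]
    o2=R.T@(o[:2]-d["c"]);r2=r[:,:2]@R;t=(x-o2[0])/r2[:,0]
    return np.c_[o2[1]+t*r2[:,1],o[2]+t*r[:,2]].round(4)
E
python3 - <<'E'
from h import *
p=vert(np.array([(340,222),(380,255),(445,310)])/3+[190,150]-.33);print(p)
m=np.polyfit(p[:,0],p[:,1],1);print(m,np.degrees(np.arctan(m[0])),np.polyval(m,[-.023,-.075,.19]))
E
```

```text
[[-0.0102  0.1169]
 [ 0.0254  0.1001]
 [ 0.0833  0.0712]]
[-0.48977176  0.11214751] -26.094307606851505 [0.12341226 0.14888039 0.01909087]
```

Tilt is 26°, with the upper end at about 0.147 and the lower at about 0.028, so it's threaded. I'll draw it out along its axis.

Call:
apply_moves(targets=[{"travel": [5,0,-3],"roll": 0,"jaw": 5},{"travel": [10,0,-5],"roll": 0,"jaw": 5},{"travel": [12,0,-6],"roll": 0,"jaw": 5},{"travel": [12,0,-6],"roll": 0,"jaw": 5},{"travel": [12,0,-6],"roll": 0,"jaw": 5},{"travel": [12,0,-6],"roll": 0,"jaw": 5},{"travel": [12,0,-6],"roll": 0,"jaw": 5},{"travel": [12,0,-6],"roll": 0,"jaw": 5},{"travel": [10,0,-5],"roll": 0,"jaw": 5},{"travel": [5,0,-3],"roll": 0,"jaw": 5}])

```text
clock: 14.9
tool_pos: [0.5605, -0.138, 0.1888]
orientation: [-180.0, -0.0, -81.6]
force: [-0.8, 0.4, -0.8]
opening: 0.0212
gripper_force: 30.0
```

Call:
apply_moves(targets=[{"travel": [0,0,-8],"roll": 0,"jaw": 5},{"travel": [0,0,-15],"roll": 0,"jaw": 5},{"travel": [0,0,-20],"roll": 0,"jaw": 5},{"travel": [0,0,-20],"roll": 0,"jaw": 5},{"travel": [0,0,-20],"roll": 0,"jaw": 5},{"travel": [0,0,-20],"roll": 0,"jaw": 5},{"travel": [0,0,-15],"roll": 0,"jaw": 5},{"travel": [0,0,-8],"roll": 0,"jaw": 5},{"travel": [0,0,0],"roll": 0,"jaw": 5},{"travel": [0,0,0],"roll": 0,"jaw": 5}])

```text
clock: 15.9
tool_pos: [0.5599, -0.1366, 0.3134]
orientation: [180.0, 0.0, -81.6]
force: [-0.5, 0.9, -1.5]
opening: 0.0213
gripper_force: 30.0
```

Run:
```python
from h import *
to(-31,-25,90);print(ctrl.get_obs()["qvel"].round(2))
cv2.imwrite("pics/s7.png",ctrl.snapshot("scene")[:,:,::-1])
```

```text
tray TCP [ -32.3 -124.5  313.4] travel [np.float64(-99.5), np.float64(-1.3), np.float64(223.4)] F [-0.5  0.9 -1.5] 15.9
[-0.09  0.63 -0.56 -0.08  0.1   0.14]
```

View pics/s7.png

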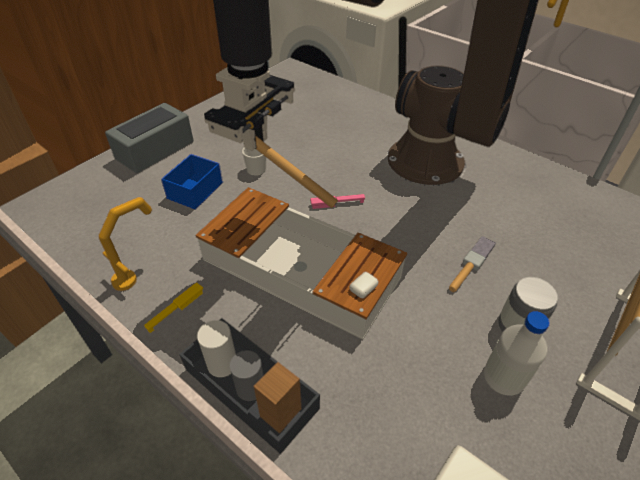

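The rail hangs free above the tray, its lower end at pixel (333,205). I'll check that end's height.

Run:
```python
from h import *
p=vert([(333,205),(262,148)]);print(p,np.hypot(*(p[0]-p[1])))
if p[0,1]>.15: print(ctrl.close_job())
```

```text
[[ 0.0659  0.2092]
 [-0.1081  0.2877]] 0.19088805620048624
the job is handed in; nothing more can be done
None
```

The job is handed in, with no verdict returned: by my measurements I rolled the rail about 4 cm off the wall and drew it tilted (about 26°) up through the opening. It was held still in the gripper with its lower end about 0.21 m above the table (0.118 m needed), and I saw nothing else moved.

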